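# Sensor check on the banknote counter

## Task

Pull the cash drawer fully open by its handle and lift the blue test probe out of its holder. Set the probe's steel tip on the orange spot of the sprung check pad on the banknote counter's sloping deck and press gently, with the probe square to the deck, until the pad is about half-way down its short travel, neither barely touched nor bottomed. Finish while still gripping the probe and holding it there, with the drawer left open and the red wand, the stamp and the gel bottle left alone.

Things in the scene. Friction and masses are not known exactly. Their poses are not given: they have to be found in the camera images.
- cabinet: grey cash drawer unit fixed on the table, 240 deep (x) x 240 wide (y) x 145 mm high, left or right of the robot, slightly turned. Origin: under its middle line, 20 mm behind its front edge; x points from drawer front to back (the drawer comes out along -x), z up. The drawer front panel is 15 mm thick, x -0.035 to -0.020 when shut, top edge 141 mm above the table; drawer side walls reach 48 mm above the table
- drawer (a joint): how far the drawer is pulled out, m: 0 shut, 0.170 at its stop. It slides freely with about 1.5 N of friction and stays where left
- handle (a point): middle of the drawer's steel bar handle: a horizontal round bar 10 mm thick and 110 mm long along the cabinet's y, its centre line 50 mm out from the drawer front, 112 mm above the table (33 mm below the cabinet's top). Moves with the drawer
- holder (a point): middle of the top face of the white holder block in the drawer, 50 (x) x 190 (y) x 40 mm high, top 52 mm above the table; moves with the drawer, 75 mm behind the inner face of the drawer front. Its two sockets, 22 mm wide, lie 45 mm to either side (y). A probe clears it when lifted 40 mm
- probe: loose blue-gripped test probe, 100 mm long, about 70 g, upright in either of the two sockets, leaning a few degrees at most. Origin: end of its steel tip (8 mm across), 16 mm above the table at the start; z runs up along it. Shank 19 mm across from 16 to 36 mm, black collar 30 mm across at 36 to 42 mm (rests on the holder), blue round grip 24 mm across from 42 to 96 mm
- tip (a point): centre of the flat end of the probe's steel tip (same place as the probe's origin); its z axis runs up along the probe
- wand: loose red-gripped wand of the same shape and size as the probe, standing in the other socket; to be left in the drawer. Origin: its tip, z up along it
- machine: banknote counter fixed on the table, left or right of the robot, slightly turned: black and grey between white side cheeks, 300 deep x 240 wide mm, 205 mm high behind, hopper plate to 275 mm. Origin: on the table, middle line, 200 mm behind its front edge; x points from front to back, z up. A black deck in its front half rises to the back at 0.42 rad (24 degrees)
- spot (a point): centre of the orange spot (16 mm across) on top of the white sprung check pad (round, 30 mm across, 13 mm proud of the deck in a metal ring) on the deck's +y half, at about (-0.105, 0.050, 0.147) in the machine's frame. z points straight out of the deck (up and towards its front, 0.42 rad from vertical), y along the machine's y. It sinks with the pad
- pad (a joint): how far the check pad is pressed in along the deck's normal, m: 0 at rest, 0.010 bottomed. Spring: 1.2 N at the first give, plus 0.6 N per mm: about 4.2 N half-way, 7.2 N when bottomed
- stamp: loose dark wooden hand stamp, 34 mm across, 68 mm high, on the table between cabinet and machine, in front of the gel bottle; bystander. Origin: centre of its underside
- gel: loose small clear bottle of hand gel, 44 mm across, 110 mm high, standing on the table between cabinet and machine; bystander. Origin: centre of its underside

How it is judged:
By the outcome, as a careful person would: the job done as asked, in the order asked, and still so for the second after the job is handed in, while the arm keeps its last pose, push and grip.
It also fails if it takes over 58 s, if anything falls off the work surface, if the arm or the gripper's body presses on something with over 40 N, if the wrist force passes 120 N, or if a joint passes its speed limit or range.

## Robot

A 7-joint arm with a two-finger parallel gripper is mounted at the origin on the work surface. World frame = base frame: x ahead of the robot, y to its left, z up, the work surface at z = 0. Lengths are in mm, angles in rad, forces in N, time in s.
With the tool pointing down it reaches from about 425 to 1025 mm from the base axis. Payload 9.4 kg.
Tool frame: the origin (TCP) lies midway between the tips of the shut fingers; the grasp point (between the pads) lies 19 mm behind it; z points along the fingers, y is the line along which they close (so a half turn about z gives the same grasp; the last joint's range is limited). The gripper opens to 85 mm and grips with 20 to 120 N. Pads are 22 mm wide; open, the fingers measure 114 mm over their backs; the gripper's body (76 mm by 85 mm) begins 54 mm behind the grasp point. The pads swing forward as they close: fully open they stand 13 mm farther back than shut.
Start: joints at [1.062, 0.599, -0.003, 1.599, 0.002, 0.943, -0.08], TCP at [303.408, -658.459, 231.275] pointing down, gripper open.
Joint ranges: [-2.57, 2.57], [-0.35, 1.97], [-1.29, 1.29], [0.11, 2.56], [-1.05, 4.19], [0.11, 1.86], [-2.63, 2.63]. Speed limits (rad/s): [2.22, 2.22, 3.01, 3.01, 3.14, 3.14, 3.14].

## Interface

Orientations are given as a unit quaternion [x, y, z, w].
In Python, from rig import robot gives the robot as it stands.
- The arm moves only by the tool carry_out, never from a script. Its argument "plan" is a list that holds one entry, the list of rows, each a list of 6 numbers: the shift along the tool's x, y, z in units of 25 mm (1.0 is 25 mm), then the turn, a rotation vector about the tool's x, y, z in rad. In form: [[[tx, ty, tz, rx, ry, rz], ...]]. A call has exactly 8 rows; each row shifts and turns the commanded pose from where the row before left it, along the tool's axes as they then stand; what a row does not reach is not made up. A row lasts 1/8 s, in which the tool goes at most 62.5 mm and 10.7 degrees, less where a joint would pass 70% of its speed; a pose out of reach is approached as far as the arm can. A call is refused whole if a number of a shift passes 1 or a number of a turn 0.188, either way. A call with a gripper value outside its range is refused whole. "claw" is the finger opening in mm, from 0 to 85.4, set as the call begins (left out, the last holds). The fingers move at their own pace and stop on an object; the grip force is fixed at half the most. Time passes only in rows, so rows that do not move let the fingers close, or fill a call up. It gives the time, the measured TCP pose, the force, the opening and the grip force at its end, in the units of the state.
- robot.observe(): the state, without advancing time (a new reading comes with each control period).
- robot.get_image(name): name is "scene" or "top" or "wrist"; returns a dict with "color" (400x640x3 uint8, red, green, blue), "z_map" (400x640 float32, mm along the optical axis (not along the pixel's ray), 0 where there is no reading), "mtx" (3x3 intrinsics, pixels), "R" (3x3) and "t" (3): a world point X has camera coordinates R X + t. Camera axes: x right, y down, z forward; pixel columns grow to the right and rows downward; lengths in mm; the calibration is good to about 2 mm. The wrist camera is an equidistant fisheye: a pixel r from the principal point sees the ray r / f radians off the axis. A picture is of the moment at which its call begins.
- robot.sign_off(): hands the job in; it is judged then, once.
Trained networks look in a picture, given as the dict that the camera call returned (one of the last four; its "shot" number tells which), for a name from the list of things; names that differ only in an ending like _2 or _b are one class to them, and where a whole thing is asked for, a point or a joint stands for the part that bears it (a point fixed in the world has none). Each returns a list of dicts, best first, with "score" (0 to 1); they miss things now and then, are a little off and sometimes report something else, mostly with a low value. They report only what shows in the picture. A call takes as long as a camera call.
- robot.trace(picture, thing): "pixels" (400x640 bool, what is visible of it) and "position" ([column, row] in pixels, amid what is visible of it).
- robot.place_of(picture, thing): "position" ([column, row] in pixels: a listed point, or the origin of a listed thing).
The state is a dict: "clock": time; "joints": joint angles; "joint_vel": joint speeds; "joint_torque": joint torques, N m; "tool_pos": TCP position; "orientation": TCP orientation; "force": force on the tool from outside, world axes, zero at the start; "moment": the same for the moment, N m; "gripper_width": opening from 0.0 (shut) to 1.0 (fully open); "gripper_force": force on a finger pad.
Only numpy, scipy, OpenCV 4.12 (cv2) and the standard library are available. Lean on these libraries where they do the work, as an engineer would, in place of code of your own. Each camera call takes 0.05 s, during which the arm holds its last target. There are 200 camera calls.

## Working session

There is one attempt and no reset: what is moved stays moved. The work goes in short steps, Python scripts to look and compute and a tool call to move; the robot and the scene stay as the last step left them, time stands still between calls to the robot, and variables do not carry over. Pictures are saved under pics/ and viewed, at most 10 in all, crops included, and the job is handed in when it is done.

Besides the shell and the picture viewer there is one more tool, called after "Request:" in YAML: its name, and indented under it one key for each argument. carry_out: Moves the arm, as the interface text tells. Its arguments: {"type":"object","properties":{"plan":{"type":"array"},"claw":{"type":"number"}},"required":["plan"]}

```bash
mkdir -p pics; ls; cat > h.py <<'E'
import numpy as np, cv2
from scipy.spatial.transform import Rotation as Ro
from rig import robot
def ray(im,px):
    K=im['mtx'];return np.array([(px[0]-K[0,2])/K[0,0],(px[1]-K[1,2])/K[1,1],1.])
def w(im,px,z=None):
    c,r=int(round(px[0])),int(round(px[1]))
    if z is None:
        p=im['z_map'][max(r-2,0):r+3,max(c-2,0):c+3];p=p[p>0];z=np.median(p) if len(p) else np.nan
    return np.array(im['R']).T@(ray(im,px)*z-np.array(im['t']))
def atz(im,px,h):
    R=np.array(im['R']);o=-R.T@np.array(im['t']);d=R.T@ray(im,px);return o+d*(h-o[2])/d[2]
def cloud(im,mask=None):
    z=im['z_map'];m=z>0
    if mask is not None:m&=mask
    r,c=np.nonzero(m);K=im['mtx'];zz=z[m]
    P=np.stack([(c-K[0,2])/K[0,0]*zz,(r-K[1,2])/K[1,1]*zz,zz],1)
    return (P-np.array(im['t']))@np.array(im['R'])
def save(im,n): cv2.imwrite('pics/'+n+'.png',im['color'][:,:,::-1])
E
cat > a.py <<'E'
from h import *
np.set_printoptions(precision=1,suppress=True)
print(robot.observe())
a=[]
for n in('scene','top'):
    im=robot.get_image(n);save(im,n);a.append(im['color'])
    print(n,im['mtx'].tolist(),np.array(im['R']).round(3).tolist(),im['t'])
    for t in('cabinet','handle','holder','probe','wand','machine','spot','stamp','gel'):
        for q in robot.place_of(im,t)[:2]: print(t,round(q['score'],2),np.array(q['position']),w(im,q['position']))
E
python3 a.py
```

```text
pics
{'clock': 0.0, 'joints': array([ 1.1,  0.6, -0. ,  1.6,  0. ,  0.9, -0.1]), 'joint_vel': array([-0., -0.,  0.,  0., -0., -0.,  0.]), 'joint_torque': array([  0. , -77.6,   1.6, -25.8,   0. ,   0. ,  -0. ]), 'tool_pos': array([ 303.2, -658. ,  230.4]), 'orientation': array([ 1. ,  0.2, -0. , -0. ]), 'force': array([-0.6,  0. ,  0.1]), 'moment': array([0., 0., 0.]), 'gripper_force': 0.0, 'gripper_width': 1.000878420178086}
scene [[386.022998134197, 0.0, 316.3980041425232], [0.0, 386.022998134197, 200.4729403899457], [0.0, 0.0, 1.0]] [[0.374, 0.928, -0.008], [0.879, -0.357, -0.317], [-0.297, 0.111, -0.949]] [-244.4 -548.7 1120.2]
cabinet 0.87 [205.7 257.9] [ 702.2 -248.6  146. ]
handle 0.71 [179.8 210. ] [ 577.4 -275.8  117.5]
spot 0.6 [426.3 116.5] [584.8 287.6 144.4]
stamp 0.54 [314.9 194.7] [619.9  10.2  19.6]
gel 0.67 [330.2 241.2] [745.7  -3.9  61. ]
top [[515.6642470856827, 0.0, 308.200217992505], [0.0, 515.6642470856827, 196.2319021549525], [0.0, 0.0, 1.0]] [[0.013, -1.0, -0.009], [-0.983, -0.011, -0.181], [0.181, 0.011, -0.983]] [  -0.3  647.4 1291.3]
cabinet 0.85 [413.2 196.8] [ 633.9 -250.9  140.5]
handle 0.6 [425.1 217.6] [ 602.8 -308.9    1.3]
spot 0.6 [193.6 211.9] [589.  284.9 148.7]
spot 0.33 [311.7 168.5] [715.1  -0.8  87.9]
stamp 0.55 [308.3 213.1] [608.4   7.1  21.6]
gel 0.81 [310.8 171.3] [709.6   1.4  79.6]
gel 0.61 [190.7 213.7] [585.1 292.8 144.4]
```

View pics/scene.png

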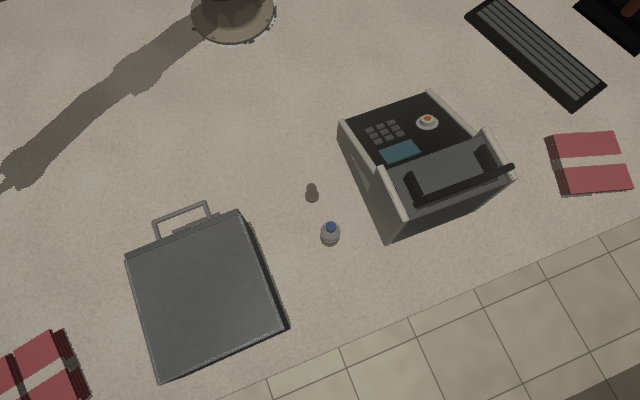

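View pics/top.png

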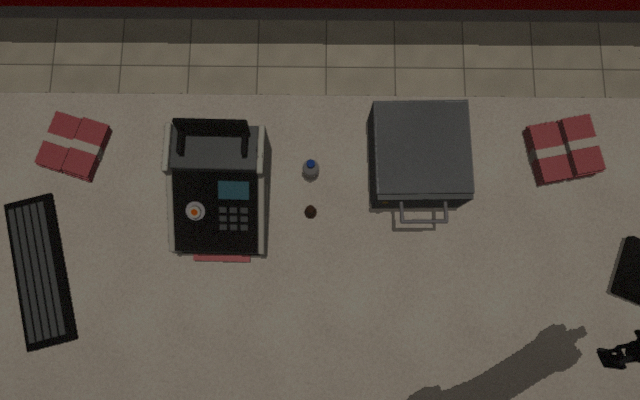

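```bash
cat > b.py <<'E'
from h import *
np.set_printoptions(precision=1,suppress=True)
for n in('scene','top'):
    im=robot.get_image(n)
    q=robot.trace(im,'cabinet')[0];P=cloud(im,q['pixels'])
    T=P[abs(P[:,2]-145)<5][:,:2].astype(np.float32)
    r=cv2.minAreaRect(T);print(n,'cab top',r,cv2.boxPoints(r).tolist())
    h=robot.trace(im,'handle')
    if h:
        P=cloud(im,h[0]['pixels']);P=P[(P[:,2]>100)&(P[:,2]<125)];print('handle',h[0]['score'],len(P),np.median(P,0))
        if len(P)>10:print(cv2.fitLine(P[:,:2].astype(np.float32),cv2.DIST_HUBER,0,.01,.01).ravel(),P.min(0),P.max(0))
    # deck plane
    q=robot.trace(im,'machine')[0];P=cloud(im,q['pixels'])
    s=robot.place_of(im,'spot')[0]['position'];p0=w(im,s)
    d=np.linalg.norm(P-p0,axis=1);Q=P[(d>28)&(d<70)]
    best=0
    rg=np.random.default_rng(0)
    for _ in range(400):
        a=Q[rg.choice(len(Q),3,replace=False)];nn=np.cross(a[1]-a[0],a[2]-a[0]);L=np.linalg.norm(nn)
        if L<50: continue
        nn/=L
        if nn[2]<0: nn=-nn
        e=abs((Q-a[0])@nn)<2.5
        if e.sum()>best and .8<nn[2]<.97: best=e.sum();E=e
    c=Q[E].mean(0);nn=np.linalg.svd(Q[E]-c)[2][2];nn*=np.sign(nn[2]);print('deck n',nn,best,len(Q),'tilt',np.arccos(nn[2]),'yaw',np.degrees(np.arctan2(-nn[1],-nn[0])),'spot proud',(p0-c)@nn,p0)
E
python3 b.py
```

```text
scene cab top ((756.3263549804688, -275.8039245605469), (254.7048797607422, 240.6776885986328), 1.3960038423538208) [[626.0799560546875, -158.60340881347656], [631.9434814453125, -399.2096862792969], [886.57275390625, -393.00445556640625], [880.709228515625, -152.39816284179688]]
handle 0.65 407 [ 582.6 -282.   116.9]
[   0.    -1.   582.7 -279. ] [ 573.8 -339.   109.4] [ 620.7 -219.4  120.9]
deck n [-0.4  0.   0.9] 1609 1756 tilt 0.41901344216396913 yaw -1.3909190810321312 spot proud 13.47953285154362 [591.  280.2 148.8]
top cab top ((755.056884765625, -277.48858642578125), (256.6167297363281, 241.2524871826172), 1.3836203813552856) [[623.873291015625, -159.99571228027344], [629.6986083984375, -401.1778259277344], [886.240478515625, -394.9814453125], [880.4151611328125, -153.79934692382812]]
handle 0.64 477 [ 602.  -272.7  115.4]
[   0.1    1.   603.1 -274.8] [ 571.8 -394.7  100.4] [ 636.7 -162.4  125. ]
deck n [-0.4 -0.   0.9] 1291 1994 tilt 0.41375035650247005 yaw 0.6259721539482762 spot proud 13.203286364038574 [590.5 292.5 147.9]
```

The scene view shows the cabinet on the right with its handle at about (180,210), the counter on the left with the orange spot at (427,119), and the stamp and gel between them. The top view agrees, with the handle bar at (424,220) and the spot at (194,212). I plan to hook the bar from behind with the fingers shut and tool y along the cabinet's y.

```bash
cat >> h.py <<'E'
def go(pos,R,n=None):
    """rows from measured pose to pos (mm), R (3x3): remaining shift in tool axes"""
    s=robot.observe();p=np.array(s['tool_pos']);R0=Ro.from_quat(s['orientation']);Rt=Ro.from_matrix(R)
    dv=(R0.inv()*Rt).as_rotvec();d=np.array(pos)-p
    k=max(1,int(np.ceil(max(np.abs(dv).max()/.187,np.linalg.norm(d)/25)))) if n is None else n
    print('rows',k)
    for i in range(k):
        Ri=R0*Ro.from_rotvec(dv*i/k);t=Ri.inv().apply(d/k)/25
        print('[%s]'%','.join('%.3f'%v for v in [*t,*(dv/k)]))
def tool(z,y):
    z=np.array(z,float);z/=np.linalg.norm(z);y=np.array(y,float);y-=z*(y@z);y/=np.linalg.norm(y)
    return np.stack([np.cross(y,z),y,z],1)
E
python3 -c "
from h import *
print(Ro.from_quat(robot.observe()['orientation']).as_matrix().round(3))
a=np.radians(1.4)
for s in(1,-1):go([606,-281,215],tool([0,0,-1],[-s*np.sin(a),s*np.cos(a),0]))"
```

```text
[[ 0.908  0.418 -0.   ]
 [ 0.418 -0.908 -0.   ]
 [-0.     0.    -1.   ]]
rows 20
[0.866,-0.432,0.032,-0.000,0.000,-0.137]
[0.916,-0.310,0.032,-0.000,0.000,-0.137]
[0.950,-0.183,0.032,-0.000,0.000,-0.137]
[0.966,-0.051,0.033,-0.000,0.000,-0.137]
[0.964,0.081,0.033,-0.000,0.000,-0.137]
[0.944,0.211,0.033,-0.000,0.000,-0.137]
[0.907,0.338,0.033,-0.000,0.000,-0.137]
[0.852,0.459,0.033,-0.000,0.000,-0.137]
[0.782,0.570,0.033,-0.000,0.000,-0.137]
[0.697,0.672,0.033,-0.000,0.000,-0.137]
[0.599,0.760,0.033,-0.000,0.000,-0.137]
[0.489,0.835,0.033,-0.000,0.000,-0.137]
[0.371,0.894,0.033,-0.000,0.000,-0.137]
[0.246,0.936,0.033,-0.000,0.000,-0.137]
[0.116,0.961,0.033,-0.000,0.000,-0.137]
[-0.016,0.967,0.033,-0.000,0.000,-0.137]
[-0.148,0.956,0.033,-0.000,0.000,-0.137]
[-0.277,0.927,0.033,-0.000,0.000,-0.137]
[-0.401,0.881,0.033,-0.000,0.000,-0.137]
[-0.517,0.818,0.033,-0.000,0.000,-0.137]
rows 20
[0.866,-0.432,0.032,0.000,0.000,0.020]
[0.857,-0.450,0.033,0.000,0.000,0.020]
[0.847,-0.467,0.033,0.000,0.000,0.020]
[0.838,-0.484,0.033,0.000,0.000,0.020]
[0.828,-0.501,0.033,0.000,0.000,0.020]
[0.817,-0.518,0.033,0.000,0.000,0.020]
[0.806,-0.535,0.033,0.000,0.000,0.020]
[0.795,-0.551,0.033,0.000,0.000,0.020]
[0.784,-0.567,0.033,0.000,0.000,0.020]
[0.772,-0.583,0.033,0.000,0.000,0.020]
[0.760,-0.599,0.033,0.000,0.000,0.020]
[0.748,-0.614,0.033,0.000,0.000,0.020]
[0.735,-0.629,0.033,0.000,0.000,0.020]
[0.722,-0.644,0.033,0.000,0.000,0.020]
[0.709,-0.658,0.033,0.000,0.000,0.020]
[0.695,-0.673,0.033,0.000,0.000,0.020]
[0.682,-0.687,0.033,0.000,0.000,0.020]
[0.668,-0.700,0.033,0.000,0.000,0.020]
[0.653,-0.714,0.033,0.000,0.000,0.020]
[0.638,-0.727,0.033,0.000,0.000,0.020]
```

Request:
carry_out:
  plan:
    - [[0.86, -0.44, 0.03, 0, 0, 0.02], [0.86, -0.45, 0.03, 0, 0, 0.02], [0.85, -0.47, 0.03, 0, 0, 0.02], [0.84, -0.48, 0.03, 0, 0, 0.02], [0.83, -0.5, 0.03, 0, 0, 0.02], [0.82, -0.52, 0.03, 0, 0, 0.02], [0.81, -0.53, 0.03, 0, 0, 0.02], [0.8, -0.55, 0.03, 0, 0, 0.02]]
  claw: 0

```text
clock: 2.5
tool_pos: [425.1, -506.6, 225.3]
orientation: [0.991, 0.135, 0.0, 0.0]
force: [-0.3, 0.3, -1.0]
gripper_width: 0.004
gripper_force: 0.0
```

Request:
carry_out:
  plan:
    - [[0.78, -0.57, 0.03, 0, 0, 0.02], [0.77, -0.58, 0.03, 0, 0, 0.02], [0.76, -0.6, 0.03, 0, 0, 0.02], [0.75, -0.61, 0.03, 0, 0, 0.02], [0.73, -0.63, 0.03, 0, 0, 0.02], [0.72, -0.64, 0.03, 0, 0, 0.02], [0.71, -0.66, 0.03, 0, 0, 0.02], [0.7, -0.67, 0.03, 0, 0, 0.02]]

```text
clock: 3.5
tool_pos: [545.4, -355.3, 219.3]
orientation: [0.998, 0.056, 0.0, 0.0]
force: [0.4, -0.1, 0.3]
gripper_width: -0.004
gripper_force: 0.0
```

Request:
carry_out:
  plan:
    - [[0.68, -0.69, 0.03, 0, 0, 0.02], [0.67, -0.7, 0.03, 0, 0, 0.02], [0.65, -0.71, 0.03, 0, 0, 0.02], [0.64, -0.73, 0.03, 0, 0, 0.02], [0, 0, 0, 0, 0, 0], [0, 0, 0, 0, 0, 0], [0, 0, 0, 0, 0, 0], [0, 0, 0, 0, 0, 0]]

```text
clock: 4.5
tool_pos: [604.4, -280.8, 216.4]
orientation: [1.0, 0.015, -0.0, 0.0]
force: [-0.5, 0.1, -0.2]
gripper_width: 0.001
gripper_force: 0.0
```

```bash
python3 -c "
from h import *
np.set_printoptions(precision=2,suppress=True)
a=np.radians(1.4)
go([606,-281,94],tool([0,0,-1],[np.sin(a),-np.cos(a),0]))
im=robot.get_image('wrist');save(im,'w1');print(im['mtx'],robot.observe()['tool_pos'],robot.observe()['force'])"
```

```text
rows 5
[0.013,0.002,0.979,0.000,0.000,0.001]
[0.013,0.002,0.979,0.000,0.000,0.001]
[0.013,0.002,0.979,0.000,0.000,0.001]
[0.013,0.002,0.979,0.000,0.000,0.001]
[0.013,0.002,0.979,0.000,0.000,0.001]
[[309.71   0.   322.72]
 [  0.   309.71 197.46]
 [  0.     0.     1.  ]] [ 604.48 -280.64  216.34] [-0.02 -0.28  1.31]
```

View pics/w1.png

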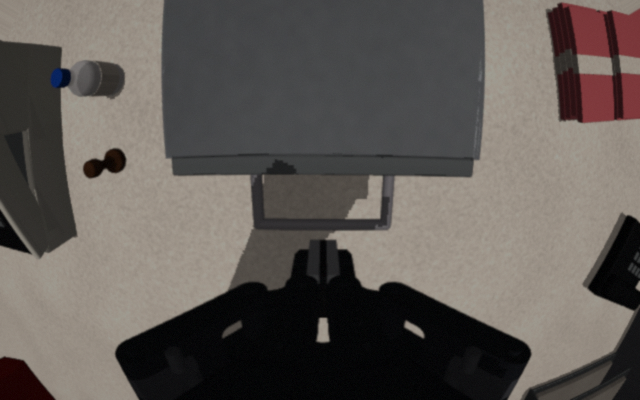

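The wrist view shows the bar running from (258,224) to (388,224), with the shut fingers' tips at (322,245). In y the fingers sit centred on the bar. I'll lower them into the gap behind it.

Request:
carry_out:
  plan:
    - [[0.01, 0, 0.8, 0, 0, 0], [0.01, 0, 0.8, 0, 0, 0], [0.01, 0, 0.8, 0, 0, 0], [0.01, 0, 0.7, 0, 0, 0], [0.01, 0, 0.7, 0, 0, 0], [0, 0, 0.6, 0, 0, 0], [0, 0, 0.5, 0, 0, 0], [0, 0, 0, 0, 0, 0]]

```text
clock: 5.55
tool_pos: [605.7, -279.7, 92.7]
orientation: [1.0, 0.016, -0.001, -0.0]
force: [-1.6, 0.5, -0.3]
gripper_width: -0.005
gripper_force: 0.0
```

Request:
carry_out:
  plan:
    - [[-0.3, 0, 0, 0, 0, 0], [-0.3, 0, 0, 0, 0, 0], [-0.3, 0, 0, 0, 0, 0], [-0.5, -0.01, 0, 0, 0, 0], [-0.5, -0.01, 0, 0, 0, 0], [-0.5, -0.01, 0, 0, 0, 0], [-0.5, -0.01, 0, 0, 0, 0], [0, 0, 0, 0, 0, 0]]

```text
clock: 6.55
tool_pos: [531.6, -281.2, 93.6]
orientation: [1.0, 0.015, -0.001, -0.0]
force: [-0.6, -0.4, 0.1]
gripper_width: 0.0
gripper_force: 0.0
```

Request:
carry_out:
  plan:
    - [[-0.5, 0, 0, 0, 0, 0], [-0.5, 0, 0, 0, 0, 0], [-0.5, 0, 0, 0, 0, 0], [-0.5, 0, 0, 0, 0, 0], [-0.5, 0, 0, 0, 0, 0], [-0.5, 0, 0, 0, 0, 0], [-0.5, 0, 0, 0, 0, 0], [0, 0, 0, 0, 0, 0]]

```text
clock: 7.55
tool_pos: [444.5, -284.4, 93.8]
orientation: [1.0, 0.015, -0.001, -0.0]
force: [-0.2, -0.3, 0.3]
gripper_width: 0.004
gripper_force: 0.0
```

```bash
python3 -c "
from h import *
im=robot.get_image('scene');save(im,'s2')
for t in('handle','holder','probe','wand'):
    for q in robot.place_of(im,t)[:2]: print(t,round(q['score'],2),np.array(q['position']).round(),w(im,q['position']).round(1))
print(robot.observe()['force'])"
```

```text
holder 0.76 [186. 215.] [ 566.4 -280.6   53.3]
probe 0.58 [172. 227.] [ 581.9 -317.1   54.1]
wand 0.61 [210. 211.] [ 578.  -228.5   52.9]
[-0.26656852  0.48735909 -0.04611463]
```

View pics/s2.png

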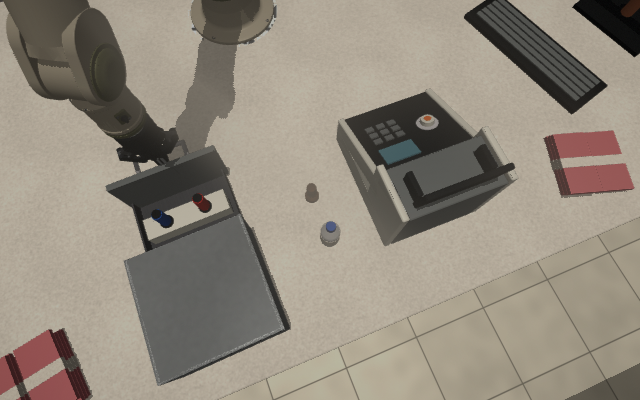

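The drawer is following. The blue probe is at (162,218) on the right and the red wand at (203,203). I'll pull slowly to the stop.

Request:
carry_out:
  plan:
    - [[-0.2, 0, 0, 0, 0, 0], [-0.15, 0, 0, 0, 0, 0], [-0.15, 0, 0, 0, 0, 0], [-0.1, 0, 0, 0, 0, 0], [-0.1, 0, 0, 0, 0, 0], [-0.1, 0, 0, 0, 0, 0], [0, 0, 0, 0, 0, 0], [0, 0, 0, 0, 0, 0]]

```text
clock: 8.8
tool_pos: [425.9, -284.7, 93.8]
orientation: [1.0, 0.016, -0.0, -0.0]
force: [0.2, 0.1, 0.1]
gripper_width: 0.002
gripper_force: 0.0
```

Request:
carry_out:
  plan:
    - [[-0.05, 0, 0, 0, 0, 0], [-0.05, 0, 0, 0, 0, 0], [-0.05, 0, 0, 0, 0, 0], [-0.05, 0, 0, 0, 0, 0], [0, 0, 0, 0, 0, 0], [0, 0, 0, 0, 0, 0], [0, 0, 0, 0, 0, 0], [0, 0, 0, 0, 0, 0]]

```text
clock: 9.8
tool_pos: [425.2, -284.8, 94.0]
orientation: [1.0, 0.017, 0.003, 0.001]
force: [11.7, 2.0, -7.1]
gripper_width: 0.0
gripper_force: 5.9
```

Request:
carry_out:
  plan:
    - [[0.35, 0, 0, 0, 0, 0], [0.1, 0, -0.6, 0, 0, 0], [0, 0, -1, 0, 0, 0], [0, 0, -1, 0, 0, 0], [0, 0.2, -1, 0, 0, 0], [0.4, 0.4, -0.9, 0, 0, 0], [0.6, 0.4, -0.5, 0, 0, 0], [0.5, 0.2, 0, 0, 0, 0]]
  claw: 85

```text
clock: 10.8
tool_pos: [471.4, -313.9, 219.5]
orientation: [1.0, 0.016, 0.0, 0.0]
force: [-0.6, 0.3, -0.9]
gripper_width: 0.994
gripper_force: 0.0
```

```bash
cat > c.py <<'E'
from h import *
np.set_printoptions(precision=1,suppress=True)
print(robot.observe()['tool_pos'],robot.observe()['force'])
def wcloud(im,m=None):
    z=im['z_map'];k=z>0
    if m is not None:k&=m
    r,c=np.nonzero(k);K=im['mtx'];u=(c-K[0,2])/K[0,0];v=(r-K[1,2])/K[1,1];th=np.hypot(u,v)+1e-9;s=np.tan(th)/th
    Z=z[k];return (np.stack([u*s*Z,v*s*Z,Z],1)-np.array(im['t']))@np.array(im['R'])
for n in('wrist','scene','top'):
    im=robot.get_image(n);save(im,'c_'+n)
    for t in('holder','probe','wand'):
        for q in robot.trace(im,t)[:1]:
            P=(wcloud if n=='wrist' else cloud)(im,q['pixels'])
            print(n,t,round(q['score'],2),np.round(q['position']),len(P))
            if t=='holder':
                T=P[abs(P[:,2]-52)<5][:,:2].astype(np.float32)
                if len(T)>20:print(cv2.minAreaRect(T))
            else:
                for lo,hi in((50,62),(62,75),(75,90),(90,105),(105,120)):
                    S=P[(P[:,2]>lo)&(P[:,2]<hi)]
                    if len(S)>3:print(lo,hi,len(S),S.min(0),S.max(0),np.median(S,0))
E
python3 c.py
```

```text
[ 471.4 -313.9  219.5] [-0.6  0.3 -0.9]
wrist holder 0.82 [296. 123.] 48429
((567.9324951171875, -283.1019287109375), (232.49179077148438, 194.55245971679688), 89.94515991210938)
wrist probe 0.61 [339. 104.] 737
50 62 106 [ 537.3 -340.8   51.8] [ 564.3 -310.6   60. ] [ 549.8 -314.3   58.1]
105 120 623 [ 539.  -335.6  105.4] [ 560.9 -313.7  118.6] [ 549.9 -324.6  116. ]
wrist wand 0.83 [240. 102.] 1074
50 62 180 [ 533.3 -249.9   51.5] [ 563.2 -204.3   61.8] [ 547.1 -244.6   58.3]
62 75 72 [ 536.5 -247.8   62.4] [ 559.1 -238.    74.9] [ 548.1 -245.7   69.4]
75 90 75 [ 536.8 -247.3   75.2] [ 559.4 -237.9   89.9] [ 547.1 -245.6   82.9]
90 105 97 [ 536.7 -247.9   90.1] [ 559.7 -238.   104.9] [ 547.1 -245.9   97.7]
105 120 650 [ 536.6 -247.5  105.3] [ 560.  -223.8  118.5] [ 548.  -237.4  115.7]
scene holder 0.78 [175. 191.] 8253
((538.2499389648438, -276.3455505371094), (141.86546325683594, 233.39309692382812), 3.9489355087280273)
scene probe 0.65 [159. 215.] 223
50 62 33 [ 541.  -336.4   56.4] [ 564.4 -311.8   61.7] [ 559.5 -319.5   58.8]
62 75 28 [ 548.6 -335.2   62.7] [ 562.2 -313.5   7
[... 973 characters left out ...]
.6 -311.6   74.9] [ 545.1 -317.7   67.7]
75 90 13 [ 537.4 -328.3   75.8] [ 554.6 -315.7   88.5] [ 544.8 -318.3   78.9]
90 105 15 [ 537.7 -331.8   90.9] [ 558.7 -315.2  104.2] [ 542.9 -318.8   97.6]
105 120 75 [ 538.9 -338.5  105.3] [ 559.3 -315.8  120. ] [ 548.4 -325.6  114.7]
top wand 0.61 [401. 238.] 128
50 62 22 [ 533.1 -243.9   52.4] [ 562.2 -222.7   61.6] [ 540.4 -229.4   56.9]
62 75 12 [ 537.  -230.9   62.2] [ 554.7 -224.4   71.8] [ 546.2 -226.8   66.6]
75 90 11 [ 535.3 -241.    77.7] [ 550.4 -225.8   88.5] [ 540.2 -227.9   83.5]
90 105 10 [ 535.  -237.5   90.5] [ 552.4 -225.7  103.9] [ 541.2 -227.7   98.2]
105 120 72 [ 535.3 -246.8  105.7] [ 558.  -225.7  120. ] [ 547.1 -235.8  114.1]
```

View pics/c_wrist.png

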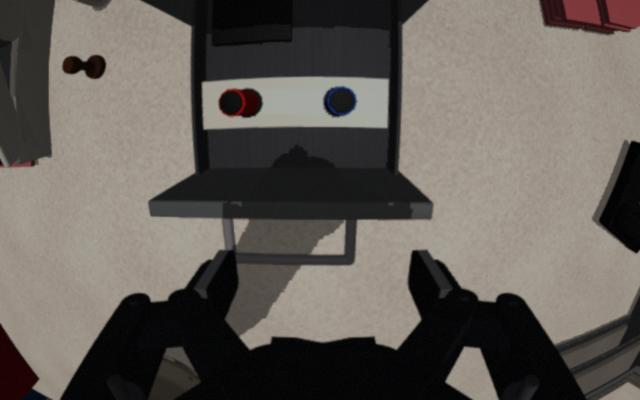

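```bash
python3 -c "
from h import *
im=robot.get_image('wrist');print(-np.array(im['R']).T@np.array(im['t'])-robot.observe()['tool_pos'])
a=np.radians(1.4);R=tool([0,0,-1],[np.sin(a),-np.cos(a),0])
go([550,-325.5,170],R);go([550,-325.5,73],R)"
```

```text
[ 74.51349259   3.70476986 142.88824855]
rows 4
[0.788,0.148,0.488,0.000,0.000,0.002]
[0.788,0.147,0.488,0.000,0.000,0.002]
[0.788,0.145,0.488,0.000,0.000,0.002]
[0.789,0.144,0.488,0.000,0.000,0.002]
rows 7
[0.450,0.085,0.833,0.000,0.000,0.001]
[0.450,0.084,0.833,0.000,0.000,0.001]
[0.450,0.084,0.833,0.000,0.000,0.001]
[0.451,0.083,0.833,0.000,0.000,0.001]
[0.451,0.083,0.833,0.000,0.000,0.001]
[0.451,0.082,0.833,0.000,0.000,0.001]
[0.451,0.082,0.833,0.000,0.000,0.001]
```

The wrist view shows the drawer open, with the wand at (238,102) and the probe at (340,101). The probe stands upright at about (550,-325.5), so I'll go in and grasp it.

Request:
carry_out:
  plan:
    - [[0.79, 0.15, 0.45, 0, 0, 0], [0.79, 0.15, 0.45, 0, 0, 0], [0.79, 0.15, 0.45, 0, 0, 0], [0.78, 0.13, 0.45, 0, 0, 0.006], [0, 0, 0.5, 0, 0, 0], [0, 0, 0.4, 0, 0, 0], [0, 0, 0, 0, 0, 0], [0, 0, 0, 0, 0, 0]]
  claw: 60

```text
clock: 12.45
tool_pos: [549.8, -325.5, 151.7]
orientation: [1.0, 0.013, 0.0, 0.0]
force: [-0.1, 0.2, -0.4]
gripper_width: 0.702
gripper_force: 0.0
```

```bash
sed -i "s/('wrist','scene','top')/('wrist',)/" c.py; python3 c.py; python3 -c "
from h import *
a=np.radians(1.4);R=tool([0,0,-1],[np.sin(a),-np.cos(a),0])
go([550,-325.5,73],R)"
```

```text
[ 549.8 -325.5  151.7] [-0.1  0.2 -0.4]
wrist holder 0.75 [322. 207.] 1958
((545.5858764648438, -324.936767578125), (29.149192810058594, 38.448360443115234), 88.54017639160156)
wrist probe 0.72 [329. 216.] 1940
50 62 314 [ 527.2 -342.    51.4] [ 564.9 -310.8   61.9] [ 559.3 -324.9   58.2]
62 75 131 [ 551.1 -336.7   62.1] [ 562.5 -313.1   74.9] [ 560.5 -324.9   69.6]
75 90 175 [ 551.8 -336.5   75.2] [ 562.7 -313.3   90. ] [ 560.5 -324.2   83. ]
90 105 216 [ 550.3 -337.    90.3] [ 562.5 -313.2  104.9] [ 560.6 -324.8   97.7]
105 120 1092 [ 538.2 -337.2  105. ] [ 562.3 -313.3  118.1] [ 552.9 -325.2  115.8]
wrist wand 0.96 [204. 208.] 1838
50 62 248 [ 535.3 -250.7   54.1] [ 562.5 -223.2   61.9] [ 555.5 -244.7   58.3]
62 75 186 [ 541.  -247.5   62.1] [ 560.1 -230.    75. ] [ 556.1 -243.8   68.3]
75 90 245 [ 541.8 -247.9   75.1] [ 560.1 -231.4   89.9] [ 555.4 -244.3   82.4]
90 105 295 [ 542.  -247.5   90. ] [ 560.1 -231.4  105. ] [ 555.8 -244.    98.2]
105 120 864 [ 538.2 -247.6  105.1] [ 560.  -226.9  118.1] [ 550.8 -238.8  115.7]
rows 4
[-0.002,0.001,0.789,0.000,-0.000,0.000]
[-0.002,0.001,0.789,0.000,-0.000,0.000]
[-0.001,0.001,0.789,0.000,-0.000,0.000]
[-0.001,0.001,0.789,0.000,-0.000,0.000]
```

Centred within 1 mm (probe at about 550.3, -325). I'll descend, close and then lift.

Request:
carry_out:
  plan:
    - [[0, 0, 0.5, 0, 0, 0], [0, 0, 0.5, 0, 0, 0], [0, 0, 0.5, 0, 0, 0], [0, 0, 0.5, 0, 0, 0], [0, 0, 0.5, 0, 0, 0], [0, 0, 0.4, 0, 0, 0], [0, 0, 0.25, 0, 0, 0], [0, 0, 0, 0, 0, 0]]

```text
clock: 13.65
tool_pos: [549.9, -325.1, 72.1]
orientation: [1.0, 0.013, -0.0, -0.0]
force: [0.3, 0.3, 0.6]
gripper_width: 0.702
gripper_force: 0.0
```

Request:
carry_out:
  plan:
    - [[0, 0, 0, 0, 0, 0], [0, 0, 0, 0, 0, 0], [0, 0, 0, 0, 0, 0], [0, 0, 0, 0, 0, 0], [0, 0, 0, 0, 0, 0], [0, 0, 0, 0, 0, 0], [0, 0, 0, 0, 0, 0], [0, 0, 0, 0, 0, 0]]
  claw: 0

```text
clock: 14.65
tool_pos: [550.3, -325.4, 73.1]
orientation: [1.0, 0.013, 0.0, 0.0]
force: [-0.3, -0.2, 6.5]
gripper_width: 0.266
gripper_force: 58.6
```

Request:
carry_out:
  plan:
    - [[0, 0, -0.2, 0, 0, 0], [0, 0, -0.4, 0, 0, 0], [0, 0, -0.6, 0, 0, 0], [0, 0, -0.8, 0, 0, 0], [0, 0, -0.8, 0, 0, 0], [0, 0, -0.8, 0, 0, 0], [0, 0, -0.8, 0, 0, 0], [0, 0, -0.8, 0, 0, 0]]

```text
clock: 15.65
tool_pos: [550.0, -325.2, 204.3]
orientation: [1.0, 0.013, 0.0, 0.0]
force: [0.4, 0.6, -0.9]
gripper_width: 0.265
gripper_force: 58.7
```

Request:
carry_out:
  plan:
    - [[0, -1, -0.4, 0, 0, 0], [0, -1, -0.4, 0, 0, 0], [0, -1, -0.4, 0, 0, 0], [0, -1, -0.4, 0, 0, 0], [0, -1, -0.4, 0, 0, 0], [0, -1, -0.4, 0, 0, 0], [0, -1, 0, 0, 0, 0], [0, -1, 0, 0, 0, 0]]

```text
clock: 16.65
tool_pos: [544.7, -124.5, 263.7]
orientation: [1.0, 0.013, 0.001, 0.0]
force: [0.1, 0.1, -0.2]
gripper_width: 0.264
gripper_force: 58.8
```

```bash
cat > d.py <<'E'
from h import *
np.set_printoptions(precision=2,suppress=True)
s=robot.observe();R0=Ro.from_quat(s['orientation'])
for n in('scene','top'):
    im=robot.get_image(n);save(im,'d_'+n)
    H=cv2.cvtColor(im['color'],cv2.COLOR_RGB2HSV)
    sp=robot.place_of(im,'spot');print(n,[(q['score'],q['position']) for q in sp[:2]])
    c,r=map(int,sp[0]['position']) 
    m=(H[...,0]>5)&(H[...,0]<22)&(H[...,1]>150);mm=np.zeros_like(m);mm[r-14:r+14,c-14:c+14]=1;m&=mm
    yy,xx=np.nonzero(m);px=(xx.mean(),yy.mean());print(' orange',len(xx),px,w(im,px),'at z148',atz(im,px,148.))
    q=robot.trace(im,'probe')
    if q:
        P=cloud(im,q[0]['pixels']);L=R0.inv().apply(P-s['tool_pos']);print(' probe',q[0]['score'],len(L))
        for a in range(-60,60,20):
            S=L[(L[:,2]>a)&(L[:,2]<a+20)]
            if len(S)>3:print('  tool z',a,len(S),S.min(0),S.max(0),np.median(S,0))
    t=robot.place_of(im,'tip')
    for k in t[:2]:print(' tip',k['score'],k['position'],R0.inv().apply(w(im,k['position'])-s['tool_pos']))
E
python3 d.py
```

```text
scene [(0.55, [426.7, 115.2])]
 orange 22 (np.float64(427.0), np.float64(117.63636363636364)) [590.21 284.96 149.78] at z148 [589.45 285.87 148.  ]
 probe 0.71 220
 tip 0.7 [234.1, 153.5] [ 1.85  1.15 52.09]
top [(0.49, [195.4, 215.2])]
 orange 29 (np.float64(193.82758620689654), np.float64(212.72413793103448)) [587.43 284.92 145.74] at z148 [587.1  284.39 148.  ]
```

```bash
python3 -c "
from h import *
n=np.array([-np.sin(.42),0,np.cos(.42)])
go(np.array([588.5,285,148])+n*97,tool(-n,[0,-1,0]))"
```

```text
rows 17
[0.033,-0.967,0.061,-0.000,0.025,0.001]
[0.031,-0.967,0.062,-0.000,0.025,0.001]
[0.028,-0.967,0.062,-0.000,0.025,0.001]
[0.025,-0.968,0.062,-0.000,0.025,0.001]
[0.022,-0.968,0.063,-0.000,0.025,0.001]
[0.019,-0.968,0.063,-0.000,0.025,0.001]
[0.016,-0.968,0.063,-0.000,0.025,0.001]
[0.013,-0.968,0.063,-0.000,0.025,0.001]
[0.010,-0.968,0.063,-0.000,0.025,0.001]
[0.007,-0.968,0.063,-0.000,0.025,0.001]
[0.004,-0.968,0.063,-0.000,0.025,0.001]
[0.001,-0.968,0.063,-0.000,0.025,0.001]
[-0.002,-0.968,0.063,-0.000,0.025,0.001]
[-0.005,-0.968,0.062,-0.000,0.025,0.001]
[-0.007,-0.968,0.062,-0.000,0.025,0.001]
[-0.010,-0.968,0.061,-0.000,0.025,0.001]
[-0.013,-0.968,0.061,-0.000,0.025,0.001]
```

Request:
carry_out:
  plan:
    - [[0.03, -0.96, 0, 0, 0.025, 0.001], [0.03, -0.96, 0, 0, 0.025, 0.001], [0.03, -0.96, 0, 0, 0.025, 0.001], [0.02, -0.96, 0, 0, 0.025, 0.001], [0.02, -0.96, 0, 0, 0.025, 0.001], [0.02, -0.96, 0, 0, 0.025, 0.001], [0.02, -0.96, 0, 0, 0.025, 0.001], [0.01, -0.96, 0, 0, 0.025, 0.001]]

```text
clock: 18.05
tool_pos: [545.2, 66.7, 262.9]
orientation: [0.995, 0.008, 0.1, -0.001]
force: [-0.6, -0.7, -1.2]
gripper_width: 0.264
gripper_force: 58.9
```

Request:
carry_out:
  plan:
    - [[0.01, -0.96, 0, 0, 0.025, 0.001], [0.01, -0.96, 0, 0, 0.025, 0.001], [0, -0.96, 0, 0, 0.025, 0.001], [0, -0.96, 0, 0, 0.025, 0.001], [0, -0.96, 0, 0, 0.025, 0.001], [0, -0.96, 0, 0, 0.025, 0.001], [0, -0.96, 0, 0, 0.025, 0.001], [0, -0.96, 0, 0, 0.025, 0.001]]

```text
clock: 19.05
tool_pos: [543.2, 258.8, 263.4]
orientation: [0.98, 0.004, 0.199, -0.002]
force: [1.0, -0.4, 0.1]
gripper_width: 0.267
gripper_force: 58.9
```

```bash
cat > e.py <<'E'
from h import *
from c2 import wcloud
import sys
np.set_printoptions(precision=2,suppress=True)
s=robot.observe();R0=Ro.from_quat(s['orientation']);print(s['tool_pos'],R0.as_matrix()[:,2],s['force'])
for n in('wrist','scene','top'):
    im=robot.get_image(n);save(im,sys.argv[1]+n);f=wcloud if n=='wrist' else cloud
    H=cv2.cvtColor(im['color'],cv2.COLOR_RGB2HSV)
    P=f(im);Lc=R0.inv().apply(P-s['tool_pos'])
    C=H[im['z_map']>0]
    k=(np.hypot(Lc[:,0],Lc[:,1])<22)&(Lc[:,2]>-60)&(Lc[:,2]<70)
    for a in range(-45,65,10):
        S=Lc[k&(Lc[:,2]>a)&(Lc[:,2]<a+10)]
        if len(S)>4:print(n,' toolz',a,len(S),np.percentile(S,3,axis=0),np.percentile(S,97,axis=0))
    o=(C[:,0]>4)&(C[:,0]<22)&(C[:,1]>150)&(np.linalg.norm(P-[588.5,285,148],axis=1)<20)
    if o.sum()>5:print(n,'orange',o.sum(),P[o].mean(0))
    if n!='top':
        d=np.linalg.norm(P-[588.5,285,148],axis=1);Q=P[(d>20)&(d<80)]
        best=0;rg=np.random.default_rng(0)
        for _ in range(300):
            a=Q[rg.choice(len(Q),3,replace=False)];nn=np.cross(a[1]-a[0],a[2]-a[0]);L=np.linalg.norm(nn)
            if L<300:continue
            nn=nn/L*np.sign(nn[2]);e=abs((Q-a[0])@nn)<1.5
            if e.sum()>best and .85<nn[2]<.96:best=e.sum();E=e
        c=Q[E].mean(0);nn=np.linalg.svd(Q[E]-c,full_matrices=False)[2][2];nn*=np.sign(nn[2]);print(n,'deck n',nn,best,len(Q),'tilt',np.arccos(nn[2]),'proud',(np.array([588.5,285,148])-c)@nn)
    for k in robot.place_of(im,'tip')[:1]:print(n,'tip',k['score'],k['position'])
E
cat > c2.py <<'E'
import numpy as np
def wcloud(im,m=None):
    z=im['z_map'];k=z>0
    if m is not None:k&=m
    r,c=np.nonzero(k);K=im['mtx'];u=(c-K[0,2])/K[0,0];v=(r-K[1,2])/K[1,1];th=np.hypot(u,v)+1e-9;s=np.tan(th)/th
    Z=z[k];return (np.stack([u*s*Z,v*s*Z,Z],1)-np.array(im['t']))@np.array(im['R'])
E
python3 e.py f1
```

```text
[543.22 258.78 263.36] [ 0.39  0.01 -0.92] [ 1.01 -0.36  0.1 ]
wrist  toolz -45 3297 [ -8.32 -15.49 -44.45] [ 11.56  13.61 -35.88]
wrist  toolz -35 1075 [  3.94 -18.42 -34.67] [ 11.89  19.18 -25.24]
wrist  toolz -25 913 [  5.19 -18.68 -24.8 ] [ 11.87  19.8  -15.37]
wrist  toolz -15 741 [  5.1  -18.32 -14.72] [11.88 19.47 -5.42]
wrist  toolz -5 388 [  3.98 -14.08  -4.82] [11.97 11.    4.57]
wrist  toolz 5 543 [  1.85 -13.69   5.58] [13.7  11.73 14.89]
wrist  toolz 15 222 [  3.51 -13.94  15.04] [14.75 11.35 19.68]
wrist  toolz 25 5 [ 8.66 -0.96 33.41] [ 9.76  2.5  34.95]
wrist  toolz 35 44 [ 6.79 -6.52 35.38] [ 9.61  4.38 40.62]
wrist orange 204 [589.58 286.18 147.87]
wrist deck n [-0.41  0.01  0.91] 12985 16544 tilt 0.4198158576617462 proud 14.160859377476324
wrist tip 0.64 [322.7, 213.4]
scene  toolz -45 144 [ -7.87 -18.85 -44.59] [ 11.86  19.35 -35.48]
scene  toolz -35 114 [ -3.   -18.66 -34.6 ] [ 12.15  20.85 -25.46]
scene  toolz -25 102 [ -1.27 -17.07 -24.53] [ 11.99  21.01 -15.66]
scene  toolz -15 103 [ -4.96 -17.53 -14.83] [11.93 20.55 -5.71]
scene  toolz -5 61 [  1.7  -15.46  -
[... 274 characters left out ...]
toolz 45 14 [ 0.09 -5.06 46.14] [ 4.67  1.23 54.14]
scene orange 22 [589.57 285.71 148.3 ]
scene deck n [-0.41  0.01  0.91] 1832 2486 tilt 0.4208577554124042 proud 13.930055875659933
scene tip 0.67 [207.5, 204.4]
top  toolz -45 25 [  4.86 -16.83 -44.61] [ 11.43  11.88 -35.49]
top  toolz -35 24 [  5.68 -14.32 -34.66] [ 10.78  17.15 -25.5 ]
top  toolz -25 23 [  4.71 -14.28 -24.21] [ 10.78  19.86 -15.24]
top  toolz -15 19 [  4.27 -14.37 -14.62] [10.45 19.37 -6.04]
top  toolz -5 14 [ 5.24 -6.51 -4.39] [10.61 19.7   4.67]
top  toolz 5 20 [ 4.64 -9.39  6.46] [11.52 13.   14.67]
top  toolz 15 18 [ 4.91 -8.   15.26] [13.26 14.31 21.99]
top orange 26 [589.73 284.95 147.98]
top tip 0.54 [201.8, 221.6]
```

View pics/f1wrist.png

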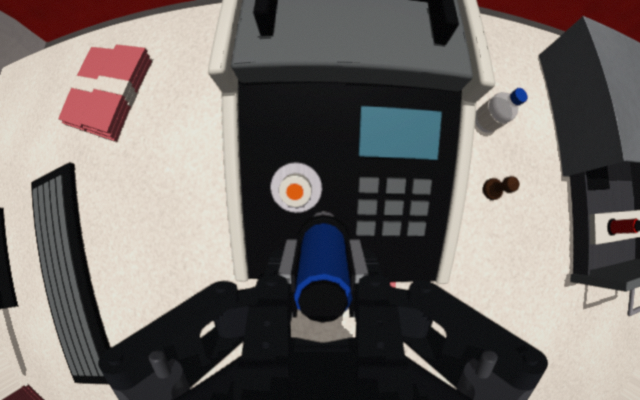

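The wrist view shows the probe held straight along the tool, and the orange spot at (295,191) up and to the left of the tip. The spot comes out at (589.6, 285.6, 148) with deck tilt 0.42. I'll move to hover 8 mm off it.

```bash
cat > g.py <<'E'
from h import *
import sys
n=np.array([-.4075,.008,.913]);n/=np.linalg.norm(n)
go(np.array([589.6,285.6-1.1,148])+n*(57+float(sys.argv[1])),tool(-n,[0,-1,0]))
E
python3 g.py 8
```

```text
rows 3
[-0.042,-0.365,0.794,-0.005,0.007,0.002]
[-0.048,-0.369,0.792,-0.005,0.007,0.002]
[-0.054,-0.372,0.790,-0.005,0.007,0.002]
```

Request:
carry_out:
  plan:
    - [[-0.05, -0.55, 0, -0.005, 0.007, 0.002], [-0.05, -0.55, 0, -0.005, 0.007, 0.002], [-0.05, 0, 0.5, -0.005, 0.007, 0.002], [0, 0, 0.5, 0, 0, 0], [0, 0, 0.5, 0, 0, 0], [0, 0, 0.5, 0, 0, 0], [0, 0, 0.38, 0, 0, 0], [0, 0, 0, 0, 0, 0]]

```text
clock: 20.35
tool_pos: [563.5, 285.4, 206.6]
orientation: [0.978, 0.0, 0.209, 0.005]
force: [0.4, 0.4, -0.3]
gripper_width: 0.271
gripper_force: 58.9
```

```bash
python3 e.py f2 | grep -v top; python3 g.py 0; python3 -c "
import cv2
a=cv2.imread('pics/f2scene.png')[70:150,370:490];b=cv2.imread('pics/f2wrist.png')[130:290,220:420]
cv2.imwrite('pics/f2z.png',cv2.hconcat([cv2.resize(a,(400,267)),cv2.resize(b,(334,267))]))"
```

```text
[563.48 285.39 206.64] [ 0.41 -0.01 -0.91] [ 0.44  0.4  -0.3 ]
wrist  toolz -45 3295 [ -8.3  -15.44 -44.42] [ 11.59  13.57 -35.8 ]
wrist  toolz -35 1059 [  3.85 -18.45 -34.72] [ 11.88  19.11 -25.28]
wrist  toolz -25 932 [  4.73 -18.5  -24.76] [ 11.87  19.72 -15.38]
wrist  toolz -15 743 [  4.93 -18.61 -14.76] [11.91 19.56 -5.32]
wrist  toolz -5 380 [  3.87 -13.69  -4.85] [11.98 12.25  4.64]
wrist  toolz 5 559 [  1.92 -13.32   5.69] [13.67 11.28 14.92]
wrist  toolz 15 209 [  3.39 -14.35  15.03] [14.84 11.92 19.28]
wrist  toolz 25 5 [ 8.6  -0.86 34.36] [ 9.42  3.75 34.8 ]
wrist  toolz 35 44 [ 7.05 -6.46 35.34] [ 9.57  4.42 40.13]
wrist  toolz 55 469 [ -4.08 -14.58  63.39] [13.12 11.8  64.96]
wrist orange 176 [592.31 286.65 149.01]
wrist deck n [-0.41  0.01  0.91] 18150 25157 tilt 0.41992025268344085 proud 14.159385331100324
wrist tip 0.74 [322.9, 215.2]
scene  toolz -45 110 [ -5.15 -17.35 -44.94] [ 13.13  16.29 -35.38]
scene  toolz -35 85 [  5.91 -17.87 -34.62] [ 12.97  20.31 -25.47]
scene  toolz -25 79 [  6.04 -17.43 -24.53] [ 13.1  19.5 -15.7]
scene  toolz -15 84 [  1.18 -17.52 -14.83] [13.05 20.41 -5.42]
scene  toolz -5 46 [  3.67 -13.07  -4.53] [12.91 16.88  3.98]
scene  toolz 5 75 [ -5.46 -12.03   5.55] [15.96 11.55 14.86]
scene  toolz 15 32 [ -1.74 -12.71  15.11] [16.22 13.65 24.48]
scene  toolz 25 35 [-1.29 -4.78 25.93] [10.31  8.76 34.76]
scene  toolz 35 17 [ 1.75 -5.69 36.23] [ 9.74  8.99 44.02]
scene  toolz 45 13 [ 0.42 -1.22 46.26] [ 5.46  3.9  53.79]
scene  toolz 55 60 [ -8.99 -13.02  62.56] [12.94 13.64 64.96]
scene orange 22 [589.45 285.85 148.03]
scene deck n [-0.41  0.01  0.91] 1748 2671 tilt 0.4175135820569516 proud 13.75410859358516
scene tip 0.74 [424.1, 114.7]
rows 1
[-0.019,0.041,0.339,-0.001,-0.002,0.002]
```

View pics/f2z.png

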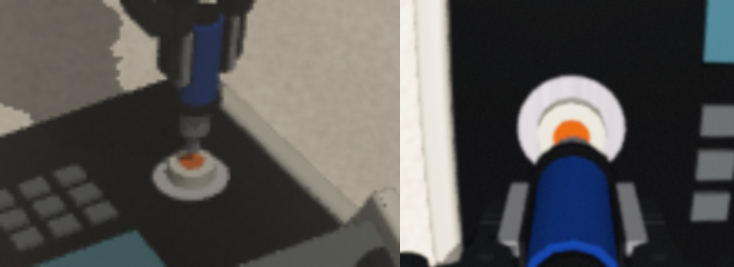

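The left crop (scene) shows the tip just above the orange spot at (192,158). The right crop (wrist) shows the spot centred in front of the grip. I'll creep down to contact.

Request:
carry_out:
  plan:
    - [[-0.03, 0.02, 0.06, 0, 0, 0], [0, 0, 0.06, 0, 0, 0], [0, 0, 0.06, 0, 0, 0], [0, 0, 0.06, 0, 0, 0], [0, 0, 0.04, 0, 0, 0], [0, 0, 0, 0, 0, 0], [0, 0, 0, 0, 0, 0], [0, 0, 0, 0, 0, 0]]

```text
clock: 21.65
tool_pos: [565.5, 285.2, 200.9]
orientation: [0.978, 0.0, 0.209, 0.004]
force: [0.0, -0.8, -0.6]
gripper_width: 0.262
gripper_force: 58.9
```

```bash
cat > m.py <<'E'
from h import *
np.set_printoptions(precision=2,suppress=True)
F=[];Q=[]
for i in range(6):
    im=robot.get_image('scene');s=robot.observe();z=Ro.from_quat(s['orientation']).as_matrix()[:,2];F.append(-s['force']@z);Q.append(s['tool_pos'])
n=np.array([-.4075,.008,.913]);S=np.array([589.6,284.5,148.])
P=cloud(im);R=tool(-n,[0,-1,0]);L=(P-S-[0,1.1,0])@R
k=(np.hypot(L[:,0],L[:,1])<11.5)&(np.hypot(L[:,0],L[:,1])>6)&(abs(L[:,2])<14)&(L[:,0]>-2)
print('F along normal',np.mean(F),np.std(F),'TCP height over rest spot',(np.mean(Q,0)-S)@n,'pad face z',np.percentile(L[k][:,2],[20,50,80]),k.sum(),'z',z,'lateral',(np.mean(Q,0)-S)@R)
E
python3 m.py
```

```text
F along normal -0.6051124297992522 0.5754403868839807 TCP height over rest spot 58.06379212501862 pad face z [-0.39  0.51  1.42] 27 z [ 0.41 -0.01 -0.91] lateral [ -0.45  -0.31 -58.07]
```

Request:
carry_out:
  plan:
    - [[0, 0, 0.04, 0, 0, 0], [0, 0, 0.04, 0, 0, 0], [0, 0, 0.04, 0, 0, 0], [0, 0, 0, 0, 0, 0], [0, 0, 0, 0, 0, 0], [0, 0, 0, 0, 0, 0], [0, 0, 0, 0, 0, 0], [0, 0, 0, 0, 0, 0]]

```text
clock: 22.95
tool_pos: [566.7, 285.3, 198.1]
orientation: [0.978, 0.0, 0.209, 0.004]
force: [-0.6, -0.0, 1.1]
gripper_width: 0.265
gripper_force: 58.9
```

```bash
python3 m.py
```

```text
F along normal 0.6443819867398254 0.5347953443376812 TCP height over rest spot 55.043590029477336 pad face z [-0.53  0.85  1.68] 33 z [ 0.41 -0.01 -0.91] lateral [ -0.45  -0.31 -55.05]
```

Request:
carry_out:
  plan:
    - [[0, 0, 0.04, 0, 0, 0], [0, 0, 0.04, 0, 0, 0], [0, 0, 0, 0, 0, 0], [0, 0, 0, 0, 0, 0], [0, 0, 0, 0, 0, 0], [0, 0, 0, 0, 0, 0], [0, 0, 0, 0, 0, 0], [0, 0, 0, 0, 0, 0]]

```text
clock: 24.25
tool_pos: [567.6, 285.2, 196.2]
orientation: [0.978, 0.0, 0.209, 0.004]
force: [-1.2, -0.5, 1.4]
gripper_width: 0.266
gripper_force: 58.9
```

```bash
python3 m.py
```

```text
F along normal 1.8074253703826217 0.44368826281188234 TCP height over rest spot 53.04353348080861 pad face z [1.45 2.46 3.28] 29 z [ 0.41 -0.01 -0.91] lateral [ -0.44  -0.32 -53.05]
```

Request:
carry_out:
  plan:
    - [[0, 0, 0.04, 0, 0, 0], [0, 0, 0.04, 0, 0, 0], [0, 0, 0.04, 0, 0, 0], [0, 0, 0, 0, 0, 0], [0, 0, 0, 0, 0, 0], [0, 0, 0, 0, 0, 0], [0, 0, 0, 0, 0, 0], [0, 0, 0, 0, 0, 0]]

```text
clock: 25.55
tool_pos: [568.8, 285.2, 193.5]
orientation: [0.978, 0.0, 0.209, 0.004]
force: [-2.3, -0.3, 3.7]
gripper_width: 0.268
gripper_force: 59.0
```

```bash
sed -i 's/range(6)/range(25)/' m.py; python3 m.py; python3 e.py f3 | grep -E 'toolz|orange|deck'|grep -v top; python3 -c "
import cv2
a=cv2.imread('pics/f3scene.png')[70:150,370:490];b=cv2.imread('pics/f3wrist.png')[130:290,220:420]
cv2.imwrite('pics/f3z.png',cv2.hconcat([cv2.resize(a,(400,267)),cv2.resize(b,(334,267))]))"
```

```text
F along normal 3.293699389773975 0.5100814563531307 TCP height over rest spot 50.04003508615933 pad face z [-11.99   4.95   6.23] 45 z [ 0.41 -0.01 -0.91] lateral [ -0.44  -0.31 -50.05]
wrist  toolz -45 3287 [ -8.29 -15.39 -44.5 ] [ 11.6   13.98 -35.87]
wrist  toolz -35 1067 [  4.14 -18.63 -34.76] [ 11.96  19.19 -25.24]
wrist  toolz -25 926 [  5.02 -18.47 -24.73] [ 11.85  19.76 -15.38]
wrist  toolz -15 736 [  4.8  -18.24 -14.71] [11.96 19.46 -5.41]
wrist  toolz -5 380 [  3.62 -14.25  -4.7 ] [11.87 12.08  4.66]
wrist  toolz 5 567 [  2.13 -13.43   5.41] [13.82 11.26 14.91]
wrist  toolz 15 203 [  2.68 -14.04  15.05] [14.96 12.34 19.42]
wrist  toolz 35 44 [ 7.02 -6.52 35.21] [ 9.59  4.37 40.55]
wrist  toolz 45 27 [ 1.53 -9.64 54.26] [14.04  6.1  54.99]
wrist  toolz 55 1848 [ -8.26 -19.74  55.36] [19.91 19.73 62.76]
wrist orange 122 [595.58 286.83 145.63]
wrist deck n [-0.41  0.01  0.91] 19980 29055 tilt 0.41983295051454217 proud 14.135261102267776
scene  toolz -45 108 [ -7.07 -15.74 -44.53] [ 13.32  16.15 -35.56]
scene  toolz -35 78 [  6.02 -18.07 -34.65] [ 12.77  18.68 -25.45]
scene  toolz -25 72 [  5.72 -16.02 -24.83] [ 13.23  18.94 -15.87]
scene  toolz -15 80 [  4.54 -18.52 -14.6 ] [13.26 18.28 -5.3 ]
scene  toolz -5 46 [  4.77 -14.45  -4.79] [12.73 16.52  4.91]
scene  toolz 5 65 [ -6.15 -11.35   5.51] [14.5  12.73 14.96]
scene  toolz 15 35 [-6.08 -8.08 15.04] [15.67 14.17 24.86]
scene  toolz 25 33 [-2.84 -4.79 26.04] [10.26  8.81 33.8 ]
scene  toolz 35 23 [-0.97 -5.13 35.21] [10.03  8.84 43.32]
scene  toolz 45 27 [-7.38 -9.37 47.39] [12.03 11.32 54.94]
scene  toolz 55 172 [-19.94 -19.19  55.35] [18.61 19.86 63.23]
scene orange 11 [593.41 286.05 143.46]
scene deck n [-0.41  0.    0.91] 1674 2743 tilt 0.41718921136215115 proud 13.779266876828045
```

View pics/f3z.png

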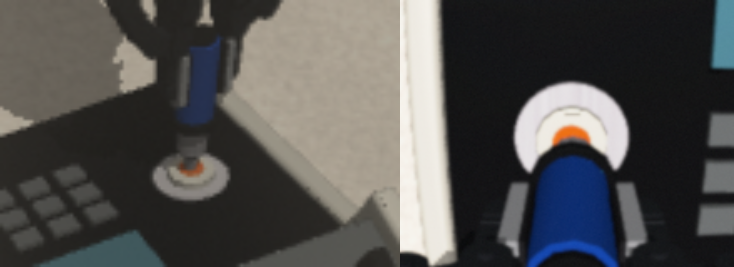

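Request:
carry_out:
  plan:
    - [[0, 0, 0.02, 0, 0, 0], [0, 0, 0, 0, 0, 0], [0, 0, 0, 0, 0, 0], [0, 0, 0, 0, 0, 0], [0, 0, 0, 0, 0, 0], [0, 0, 0, 0, 0, 0], [0, 0, 0, 0, 0, 0], [0, 0, 0, 0, 0, 0]]

```text
clock: 28.1
tool_pos: [569.0, 285.2, 193.1]
orientation: [0.978, 0.0, 0.209, 0.004]
force: [-2.5, 0.2, 3.5]
gripper_width: 0.267
gripper_force: 59.0
```

```bash
python3 m.py; python3 -c "
from h import *
print(robot.sign_off())"
```

```text
F along normal 3.7748108183534486 0.4494097178516287 TCP height over rest spot 49.54072862018899 pad face z [-10.97   5.02   6.66] 44 z [ 0.41 -0.01 -0.91] lateral [ -0.44  -0.3  -49.55]
the job is handed in; nothing more can be done
None
```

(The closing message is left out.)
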